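# Clear, unlatch and raise the lever of a card cutter

## Task

Get the lever card cutter ready for the next sheet of card. First take the brown tape roll off the cutter's bed and put it back over the dowel of the wooden tape stand, down on the blue roll. Then pull the red latch knob sideways against its spring, away from the bed and all the way, without yanking at the lever while it is still hooked, lift the cutting lever off its stud until its handle is at least 10 cm higher than at rest, and finish while still holding the lever up there steadily, so that a colleague can slide the card in; leave everything else on the table where it is.

Things in the scene. Friction and masses are not known exactly. Their poses are not given: they have to be found in the camera images.
- cutter: lever card cutter fixed to the table: grey base 360 x 300 mm, dark gridded bed, its top 24 mm above the table. Origin: under the centre of the base; x points from the front (handle end) to the rear (pivot), y to its left, z up. The cutting lever runs along y = -162 mm. On the bed a clear guard, 68 mm above the table, at y = -128 mm (x -140 to 130 mm), and a fence at x = 158 mm
- cutting_lever: the cutting lever; origin at its front end, over the stud on which it rests, 46 mm above the table when down; axes as the cutter's then. Its hinge lies 360 mm from there along its x, axis along its y; it swings up to 1.0 rad. It weighs about 0.9 kg, takes 4 to 7 N to lift at the latch knob, hardly any friction, and falls back if let go. Hooked by the latch it lifts no more than 0.01 rad
- latch (a joint): travel of the spring latch (m): 0 = closed, its fork hooked under the stud's head; grows as the knob slides away from the bed (along the cutter's -y), to 0.014 = fully open. The fork is clear of the stud from 0.009 on. The spring closes it with 5 N at 0, 8.5 N when open; hold it open until the lever has lifted some 15 mm at the knob
- latch_knob (a point): centre of the red latch knob, upright and round, on top of the lever's dark latch housing, 360 mm ahead of the pivot: 20 mm across, with a 25 mm cap, 38 mm tall. With the lever down this point is 84 mm above the table; the flat housing top (46 mm along the lever x 44 mm across) is 22 mm below it. The knob moves with latch and lever
- handle (a point): middle of the black round handle at the front end of the lever (30 mm thick, 88 mm long, lying along the lever), 435 mm ahead of the pivot, 50 mm above the table with the lever down
- tape_roll: the brown tape roll, origin at the centre of its underside, z along its bore; see roll_centre
- roll_centre (a point): centre of the brown tape roll, half-way up: it lies flat on the cutter's bed at the start; 56 mm across, 36 mm high, through bore 26 mm, about 60 g
- tape_stand: tape stand fixed to the table: round wooden foot 92 mm across and 14 mm high with one upright dowel of 14 mm. Origin: centre of its underside. With the blue roll on it the brown roll comes to rest with its underside 40 mm and its centre 58 mm above the table
- dowel_tip (a point): top of the stand's dowel, on its axis, 118 mm above the table
- blue_tape: blue tape roll, 68 mm across, 26 mm high, bore 26 mm, already threaded on the dowel and lying on the stand's wooden foot; stays there; origin: centre of its underside
- green_tape: green tape roll lying flat on the table, 60 mm across, 24 mm high; leave alone; origin: centre of its underside
- pen_mug: white mug with pens, 76 mm across, 165 mm high with the pens; leave alone; origin: centre of its underside
- ink_bottle: black bottle with a white cap, 54 mm across, 130 mm high; leave alone; origin: centre of its underside
- glue_bottle: white bottle with an orange cap, 52 mm across, 125 mm high; leave alone; origin: centre of its underside
- eye_tray: open grey tray of toy eyes, 150 x 110 x 32 mm; leave alone; origin: centre of its underside
- marker: black marker with a red cap lying on the table, 135 mm long, 15 mm thick; leave alone; origin: on its underside
Mind the look-alikes: they are no part of the job. There is more than one size of the tape_roll; the job needs the larger. What is shaped like the tape_stand but pink is not meant.

How it is judged:
On the way, in this order (a step that is already met when the one before it is completed fails the run):
1. the brown roll is down on the blue roll, over the dowel of the stand, and let go (horizontal distance between roll_centre and dowel_tip below 0.009 m and z of roll_centre in the frame of tape_stand between 0.053 and 0.063 m and angle between tape_roll's own z axis and vertical below 0.12 rad and contact force between each of the fingers, the arm and tape_roll below 0.1 N), for 0.2 s.
2. the latch is pulled clear of the stud (9 mm or more) while the lever is still down (value of joint latch above 0.009 m and height (world z) of handle below 0.06 m), for 0.05 s.
3. the lever is lifted: handle 9.5 cm or more above its rest (height (world z) of handle above 0.145 m), for 0.1 s.
At the end, for the whole second after the job is handed in: the gripper alone holds the cutting lever up (over 1 N), handle at least 9.5 cm above its rest, lever still (under 0.06 rad/s); the brown roll lies untouched over the dowel on the blue roll: within 9 mm of its axis, 5 mm of resting height, 0.12 rad of level (all of step 1 and height (world z) of handle above 0.145 m and angular speed of cutting_lever below 0.06 rad/s and contact force between any of the fingers, the arm and cutting_lever above 1 N and contact force between each of tape_roll, blue_tape, green_tape, pen_mug, ink_bottle, glue_bottle, eye_tray, marker and cutting_lever below 0.1 N); the arm keeps its last pose, push and grip.
It fails at once if anything else on the table (blue or green tape, mug, bottles, tray, marker) is moved more than 30 mm (distance of any of blue_tape, green_tape, pen_mug, ink_bottle, glue_bottle, eye_tray, marker from where it was at the start of the episode above 0.03 m).
It fails at once if the lever is yanked against the closed latch (more than 40 N on the stud) (contact force between latch and cutter above 40 N).
It also fails if it takes over 58 s, if anything falls off the work surface, if the arm or the gripper's body presses on something with over 40 N, if the wrist force passes 120 N, or if a joint passes its speed limit or range.

## Robot

A 6-joint arm with a two-finger parallel gripper is mounted at the origin on the work surface. World frame = base frame: x ahead of the robot, y to its left, z up, the work surface at z = 0. Lengths are in m, angles in rad, forces in N, time in s.
With the tool pointing down it reaches from about 0.325 to 0.775 m from the base axis. Payload 9.3 kg.
Tool frame: the origin (TCP) lies midway between the tips of the shut fingers; the grasp point (between the pads) lies 19 mm behind it (ctrl.hold_point_z is the distance from the TCP to the grasp point, in m); z points along the fingers, y is the line along which they close (so a half turn about z gives the same grasp; the last joint's range is limited). The gripper opens to 85 mm and grips with 20 to 120 N. Pads are 22 mm wide; open, the fingers measure 114 mm over their backs; the gripper's body (76 mm by 85 mm) begins 54 mm behind the grasp point. The pads swing forward as they close: fully open they stand 13 mm farther back than shut.
Start: joints at [-1.288, 0.259, 0.021, 1.334, 0, 1.418], TCP at [0.232, -0.499, 0.231] pointing down, gripper open.
Joint ranges: [-3.04, 3.04], [-0.91, 1.82], [-1.04, 1.36], [-1.92, 1.95], [-1.52, 1.45], [-3.14, 3.14]. Speed limits (rad/s): [2.22, 2.22, 2.79, 3.14, 3.14, 3.14].

## Interface

Orientations are given as a 3x3 rotation matrix whose columns are the frame's x, y, z axes.
In Python, from rig import ctrl gives the robot as it stands.
- The arm moves only by the shell command python3 -m creep 'ROWS' [FORCE]. ROWS is text: rows parted by semicolons, each of 5 numbers parted by spaces: the shift along the tool's x, y, z scaled (see below), then the turn about the tool's z scaled (see below), then the gripper's target within -1 to 1 (fully open at 1, half-way at 0, shut at -1). A call has 1 to 5 rows; each row shifts and turns the commanded pose from where the row before left it, along the tool's axes as they then stand; what a row does not reach is not made up. The controller multiplies each number of a shift by 20 cm and each number of a turn by 30 degrees. A row lasts 1/8 s, in which the tool goes at most 62.5 mm and 10.7 degrees, less where a joint would pass 70% of its speed; a pose out of reach is approached as far as the arm can. A call with a number of a shift or a turn outside -1 to 1 is refused whole. A call with a gripper value outside its range is refused whole. The fingers move at their own pace and stop on an object; FORCE is the grip in N (left out, the last holds). Time passes only in rows, so rows that do not move let the fingers close. It gives the time, the measured TCP pose, the force, the opening and the grip force at its end, in the units of the state.
- ctrl.get_obs(): the state, without advancing time (a new reading comes with each control period).
- ctrl.snapshot(name): name is "scene" or "top" or "wrist"; returns a dict with "frame" (400x640x3 uint8, blue, green, red), "vfov" (degrees; the focal length in pixels is half the picture's height over the tangent of half this angle, whatever the lens; pixels are square), "cx", "cy" (the principal point, pixels), "dist" ([k1, k2, p1, p2, k3] as OpenCV has them; the pictures are not rectified), "extrinsics" (4x4, takes a point from camera to world coordinates). Camera axes: x right, y down, z forward; pixel columns grow to the right and rows downward; lengths in m; the calibration is good to about 2 mm. A picture is of the moment at which its call begins. There is no depth.
- ctrl.sign_off(): hands the job in; it is judged then, once.
The state is a dict: "time": time; "qpos": joint angles; "joint_vel": joint speeds; "tau": joint torques, N m; "tool_pos": TCP position; "tcp_rot": TCP orientation; "ft_force": force on the tool from outside, world axes, zero at the start; "moment": the same for the moment, N m; "finger_gap": finger opening in m; "grasp_force": force on a finger pad.
Only numpy, scipy, OpenCV 4.12 (cv2) and the standard library are available. Lean on these libraries where they do the work, as an engineer would, in place of code of your own. Each camera call takes 0.05 s, during which the arm holds its last target. There are 200 camera calls.

## Working session

There is one attempt and no reset: what is moved stays moved. The work goes in short steps, Python scripts to look and compute and a shell command to move; the robot and the scene stay as the last step left them, time stands still between calls to the robot, and variables do not carry over. Pictures are saved under pics/ and viewed, at most 10 in all, crops included, and the job is handed in when it is done.

```bash
mkdir -p pics; ls; cat > h.py <<'E'
import numpy as np, cv2
from rig import ctrl
def snap(n,f=None):
    s=ctrl.snapshot(n)
    if f: cv2.imwrite('pics/'+f,s['frame'])
    return s
def K(s):
    f=200/np.tan(np.radians(s['vfov'])/2)
    return np.array([[f,0,s['cx']],[0,f,s['cy']],[0,0,1.]])
def ray(s,u,v):
    p=cv2.undistortPoints(np.array([[[u,v]]],float),K(s),np.array(s['dist'],float))[0,0]
    E=np.array(s['extrinsics']); return E[:3,3],E[:3,:3]@np.array([p[0],p[1],1])
def onz(s,u,v,z):
    o,d=ray(s,u,v); return o+d*(z-o[2])/d[2]
def proj(s,P):
    E=np.linalg.inv(np.array(s['extrinsics']))
    return cv2.projectPoints(np.atleast_2d(np.array(P,float)),cv2.Rodrigues(E[:3,:3])[0],E[:3,3],K(s),np.array(s['dist'],float))[0][:,0]
def save(s,f):
    import pickle; pickle.dump(s,open(f,'wb'))
E
python3 - <<'E'
from h import *
o=ctrl.get_obs(); print(o, ctrl.hold_point_z)
for n in('scene','top'):
    s=snap(n,n+'.png'); save(s,n+'.pkl'); print(n,s['extrinsics'],s['vfov'])
E
```

```text
pics
{'time': 0.0, 'qpos': array([-1.28760894e+00,  2.59173388e-01,  2.07053250e-02,  1.33370859e+00,
       -1.31968673e-06,  1.41814739e+00]), 'joint_vel': array([-1.46956999e-05,  5.09514934e-05,  1.32580175e-03,  1.60573574e-04,
        1.45625155e-03,  3.33918363e-04]), 'tau': array([ 7.59878134e-06, -5.55639803e+01,  3.44528890e+01,  1.36833967e-02,
       -9.27007181e-05,  8.98609017e-06]), 'tool_pos': array([ 0.2320757 , -0.49829539,  0.23065418]), 'tcp_rot': array([[ 9.06517330e-01,  4.22168426e-01, -3.86953559e-04],
       [ 4.22168552e-01, -9.06516386e-01,  1.32497572e-03],
       [ 2.08583172e-04, -1.36447307e-03, -9.99999047e-01]]), 'ft_force': array([0.68068748, 0.97656714, 0.14057021]), 'moment': array([-0.01224329,  0.02651869,  0.00220958]), 'grasp_force': 0.0, 'finger_gap': 0.0852138113638266} 0.0187
scene [[ 0.85493475  0.42041917 -0.30386558  0.92402894]
 [ 0.51846715 -0.71138124  0.47447713 -0.65853077]
 [-0.01668499 -0.56319131 -0.82615807  1.32917414]
 [ 0.          0.          0.          1.        ]] 46.99099945275665
top [[ 2.21111891e-02 -9.97338314e-01  6.94793721e-02  3.92032148e-01]
 [-9.99751943e-01 -2.22434867e-02 -1.13094372e-03  4.08101532e-02]
 [ 2.67339699e-03 -6.94371308e-02 -9.97582747e-01  1.30420243e+00]
 [ 0.00000000e+00  0.00000000e+00  0.00000000e+00  1.00000000e+00]] 46.47909619225088
```

View pics/top.png

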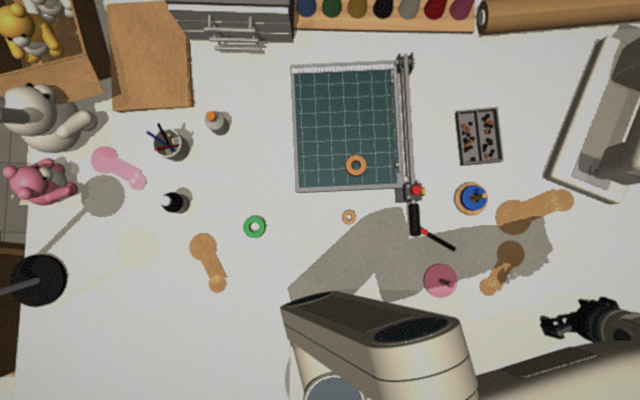

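View pics/scene.png

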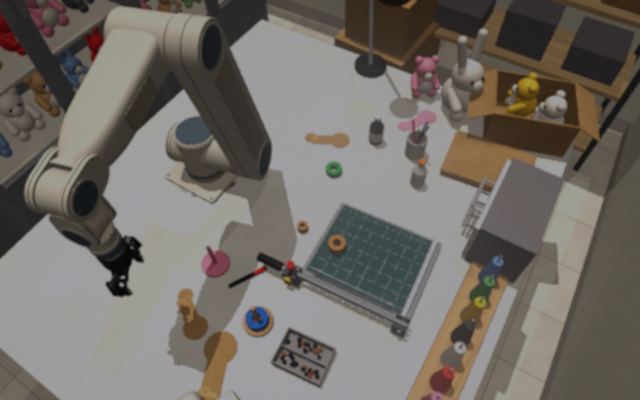

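The top view shows these brown-roll candidates:
- (356,165): on the bed, larger, and my choice.
- (349,216): small and on the table, so a decoy.

The tan patches are toy shadows or flat shapes. The stand candidates are (472,197), which carries the blue roll and is my choice, and the pink stand at (440,281), a decoy. The latch knob is red at (418,190) and the handle black at (414,220). In the scene view the roll is at (337,243), the blue roll at (257,319) and the knob at (291,267).

```bash
python3 - <<'E'
from h import *
import pickle
T=pickle.load(open('top.pkl','rb'));S=pickle.load(open('scene.pkl','rb'))
def c(s,u,v,w=32,k=6): return cv2.resize(s['frame'][v-w:v+w,u-w:u+w],(390,295) if 0 else (295,295),interpolation=cv2.INTER_CUBIC)
r1=np.hstack([c(T,356,165),c(T,472,197)]);r2=np.hstack([c(T,418,200),c(S,257,319)])
cv2.imwrite('pics/crops.png',np.vstack([r1,r2]))
def blob(s,u,v,f,w=22):
    h=cv2.cvtColor(s['frame'],cv2.COLOR_BGR2HSV); m=f(h[...,0].astype(int),h[...,1],h[...,2]).astype(np.uint8)
    z=np.zeros_like(m); z[v-w:v+w,u-w:u+w]=m[v-w:v+w,u-w:u+w]
    n,l,st,ce=cv2.connectedComponentsWithStats(z); i=1+np.argmax(st[1:,4]); cs=cv2.findContours((l==i).astype(np.uint8),0,2)[0]
    x,y,w_,h_=st[i,:4]; print(st[i]); return x+(w_-1)/2,y+(h_-1)/2,ce[i]
br=lambda h,s,v:(h>5)&(h<20)&(s>100)&(v>90)
for s in(T,S):
    u,v=(356,165) if s is T else (337,243)
    a=blob(s,u,v,br); print('roll',a, onz(s,a[0],a[1],.05),onz(s,*a[2],.06))
    u,v=(472,197) if s is T else (257,319)
    a=blob(s,u,v,lambda h,s,v:(h>100)&(h<130)&(s>110)&(v>60)); print('blue',a,onz(s,a[0],a[1],.03))
    u,v=(418,190) if s is T else (291,267)
    a=blob(s,u,v,lambda h,s,v:((h<6)|(h>172))&(s>130)&(v>80),14); print('knob',a,onz(s,a[0],a[1],.084))
# lever: base corners top view
for p in[(292,190),(290,66),(398,190)]: print(onz(T,*p,.024))
E
```

```text
[345 155  21  21 282]
roll (np.float64(355.0), np.float64(165.0), array([355.42553191, 164.74822695])) [ 0.58050594 -0.04907593  0.05      ] [ 0.57971106 -0.04949213  0.06      ]
[461 186  25  24 370]
blue (np.float64(473.0), np.float64(197.5), array([472.05945946, 197.78108108])) [ 0.500813   -0.37429735  0.03      ]
[411 185  10  10  81]
knob (np.float64(415.5), np.float64(189.5), array([415.92592593, 189.69135802])) [ 0.51397027 -0.20660754  0.084     ]
[328 235  18  16 192]
roll (np.float64(336.5), np.float64(242.5), array([336.453125  , 242.61458333])) [ 0.57608663 -0.04589728  0.05      ] [ 0.57888671 -0.05111431  0.06      ]
[246 308  22  22 309]
blue (np.float64(256.5), np.float64(318.5), array([256.89644013, 319.22977346])) [ 0.49757631 -0.37406111  0.03      ]
[287 261   7   8  47]
knob (np.float64(290.0), np.float64(264.5), array([290.        , 264.70212766])) [ 0.50358388 -0.19792444  0.084     ]
[0.51101629 0.12165559 0.024     ]
[0.85941454 0.13620288 0.024     ]
[ 0.51752401 -0.17065666  0.024     ]
```

View pics/crops.png

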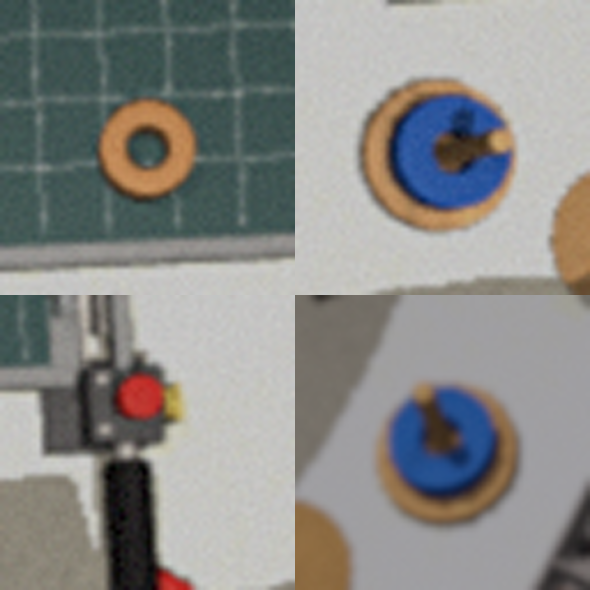

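The crop confirms it: the large brown ring lies on the gridded bed, and the stand has a wooden foot, the blue roll and a dowel. The dowel tip is at top px (484,195) and scene px (253,308). I'll turn the tool to the cutter's axes and move over the roll.

```bash
python3 -m creep '0 0 0 0.25 1; 0 0 0 0.25 1; 0 0 0 0.25 1; 0.15 -0.18 0 0 1; 0.15 -0.18 0 0 1' 40; python3 -m creep '0.15 -0.18 0 0 1; 0.15 -0.18 0 0 1; 0.15 -0.18 0 0 1; 0.15 -0.18 0 0 1; 0.15 -0.18 0 0 1'; python3 -m creep '0.15 -0.18 0 0 1; 0.15 -0.18 0 0 1; 0.15 -0.18 0 0 1;0 0 0 0 1; 0 0 0 0 1'
cat >> h.py <<'E'
def mask(s,f):
    h=cv2.cvtColor(s['frame'],cv2.COLOR_BGR2HSV); return f(h[...,0].astype(int),h[...,1],h[...,2]).astype(np.uint8)
br=lambda h,s,v:(h>5)&(h<20)&(s>100)&(v>90)
def rows(target):
    o=ctrl.get_obs(); d=np.array(target)-o['tool_pos']; t=o['tcp_rot'].T@d; print('tool delta mm',t.round(4)*1000,'units',(t/.2).round(3))
E
python3 - <<'E'
from h import *
import pickle
T=pickle.load(open('top.pkl','rb'));S=pickle.load(open('scene.pkl','rb'))
print('dowel',onz(T,484,195,.118),onz(S,253,307.6,.118))
s=snap('wrist','w1.png'); print(s['extrinsics'])
rows([.579,-.05,.2])
n,l,st,ce=cv2.connectedComponentsWithStats(mask(s,br))
for i in range(1,n):
    if st[i,4]>300: print(st[i],ce[i],onz(s,*ce[i],.06))
E
```

```text
time: 0.72
tool_pos: [0.2893, -0.4233, 0.2307]
tcp_rot: [[0.999, 0.042, -0.0], [0.042, -0.999, 0.001], [-0.0, -0.001, -1.0]]
ft_force: [0.7, 0.1, 0.0]
finger_gap: 0.0852
grasp_force: 0.0
time: 1.35
tool_pos: [0.4318, -0.2364, 0.2311]
tcp_rot: [[0.999, 0.043, -0.0], [0.043, -0.999, 0.0], [-0.0, -0.0, -1.0]]
ft_force: [0.1, -1.3, 0.1]
finger_gap: 0.0854
grasp_force: 0.0
time: 1.98
tool_pos: [0.5161, -0.126, 0.2309]
tcp_rot: [[0.999, 0.044, -0.001], [0.044, -0.999, 0.0], [-0.001, -0.0, -1.0]]
ft_force: [-0.7, 0.4, 0.1]
finger_gap: 0.0851
grasp_force: 0.0
dowel [ 0.50029569 -0.37338196  0.118     ] [ 0.49990114 -0.37297775  0.118     ]
[[ 4.52216948e-02 -9.51953855e-01 -3.02884229e-01  5.95394552e-01]
 [-9.98976961e-01 -4.31453618e-02 -1.35465546e-02 -1.22457969e-01]
 [-1.72354718e-04  3.03186964e-01 -9.52931076e-01  3.72664223e-01]
 [ 0.00000000e+00  0.00000000e+00  0.00000000e+00  1.00000000e+00]]
tool delta mm [ 66.3 -73.7  31. ] units [ 0.332 -0.368  0.155]
[ 216   85   57   60 2083] [243.79692751 114.56120979] [ 0.58187213 -0.05063997  0.06      ]
[488 158  75  72 983] [511.89420142 189.19633774] [ 0.51982206 -0.32525045  0.06      ]
[ 565  197   75   71 4177] [603.70720613 232.07708882] [ 0.47698599 -0.43374199  0.06      ]
[228 220  31  28 505] [242.71287129 233.32475248] [ 0.45766669 -0.04599834  0.06      ]
[ 538  277   66   54 2224] [572.82643885 302.04181655] [ 0.38888118 -0.42624694  0.06      ]
[  0 315  17  40 407] [  6.63882064 338.38820639] [0.30820932 0.24037827 0.06      ]
```

View pics/w1.png

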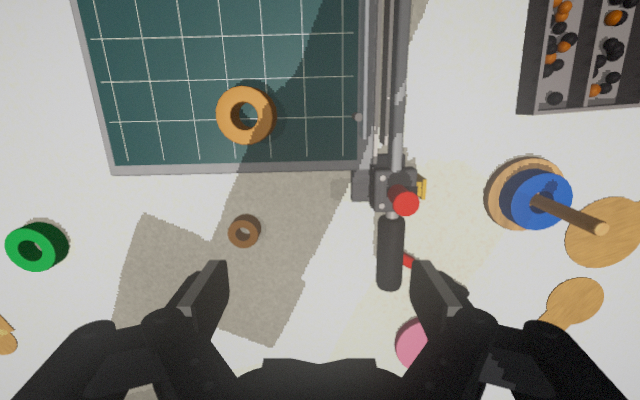

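The wrist view shows the large roll at (244,115), the small decoy at (243,233), the knob at (405,203), and the blue stand with its dowel tip at (602,229). I'll go over the roll and down.

```bash
python3 -m creep '0.11 -0.123 0 0 1; 0.11 -0.123 0 0 1; 0.11 -0.123 0.2 0 1; 0 0 0.2 0 1; 0 0 0.2 0 1'; python3 -m creep '0 0 0 0 1; 0 0 0 0 1'; python3 -c "
from h import *
rows([.5805,-.0503,.028])"
```

```text
time: 2.65
tool_pos: [0.5788, -0.0504, 0.1101]
tcp_rot: [[0.999, 0.042, 0.0], [0.042, -0.999, -0.0], [0.0, 0.0, -1.0]]
ft_force: [-0.7, -0.4, -0.4]
finger_gap: 0.0854
grasp_force: 0.0
time: 2.9
tool_pos: [0.5796, -0.0504, 0.1129]
tcp_rot: [[0.999, 0.042, 0.002], [0.042, -0.999, -0.0], [0.002, 0.0, -1.0]]
ft_force: [0.7, -0.2, 0.7]
finger_gap: 0.0856
grasp_force: 0.0
tool delta mm [ 0.8 -0.1 84.9] units [ 0.004 -0.001  0.424]
```

```bash
python3 -m creep '0 0 0.2 0 1; 0 0 0.15 0 1; 0 0 0.065 0 1; 0 0 0 0 1; 0 0 0 0 -1' 40;  python3 -m creep '0 0 0 0 -1;0 0 0 0 -1;0 0 0 0 -1;0 0 0 0 -1;0 0 0 0 -1'
```

```text
time: 3.52
tool_pos: [0.5801, -0.0497, 0.0299]
tcp_rot: [[0.999, 0.043, 0.002], [0.043, -0.999, -0.001], [0.002, 0.001, -1.0]]
ft_force: [-0.5, -0.0, -0.4]
finger_gap: 0.07
grasp_force: 0.0
time: 4.15
tool_pos: [0.58, -0.0496, 0.0301]
tcp_rot: [[0.999, 0.043, 0.003], [0.043, -0.999, -0.001], [0.003, 0.001, -1.0]]
ft_force: [-1.1, 0.1, 7.0]
finger_gap: 0.0554
grasp_force: 41.5
```

```bash
python3 -m creep '0 0 -0.1 0 -1; 0 0 -0.2 0 -1; 0 0 -0.2 0 -1;0 0 -0.2 0 -1;-0.058 0.2 0 0 -1';  python3 -m creep '-0.058 0.2 0 0 -1;-0.058 0.2 0 0 -1;-0.058 0.2 0 0 -1;-0.058 0.2 0 0 -1;-0.058 0.2 0 0 -1';  python3 -m creep '-0.058 0.15 0 0 -1;0 0 0 0 -1;0 0 0 0 -1'
python3 - <<'E'
from h import *
s=snap('wrist','w2.png'); t=snap('top'); cv2.imwrite('pics/w2t.png',np.vstack([s['frame'][100:400],cv2.resize(t['frame'][160:240,410:538],(640,300) if 0 else (480,300),interpolation=2)[:, :] if 0 else cv2.copyMakeBorder(cv2.resize(t['frame'][160:240,420:540],(450,300),interpolation=cv2.INTER_CUBIC),0,0,0,190,0)]))
rows([.5,-.373,.166])
E
```

```text
time: 4.78
tool_pos: [0.5712, -0.089, 0.1726]
tcp_rot: [[0.999, 0.047, 0.007], [0.047, -0.999, -0.002], [0.007, 0.002, -1.0]]
ft_force: [0.7, 0.1, -2.2]
finger_gap: 0.0557
grasp_force: 42.6
time: 5.4
tool_pos: [0.5196, -0.2935, 0.1691]
tcp_rot: [[0.999, 0.043, 0.001], [0.043, -0.999, -0.001], [0.001, 0.001, -1.0]]
ft_force: [-0.4, -0.6, -0.6]
finger_gap: 0.0552
grasp_force: 42.6
time: 5.78
tool_pos: [0.5097, -0.3223, 0.1687]
tcp_rot: [[0.999, 0.043, 0.0], [0.043, -0.999, 0.0], [0.0, -0.0, -1.0]]
ft_force: [-0.1, -0.0, -0.7]
finger_gap: 0.056
grasp_force: 42.6
tool delta mm [-12.2  50.8   2.6] units [-0.061  0.254  0.013]
```

View pics/w2t.png

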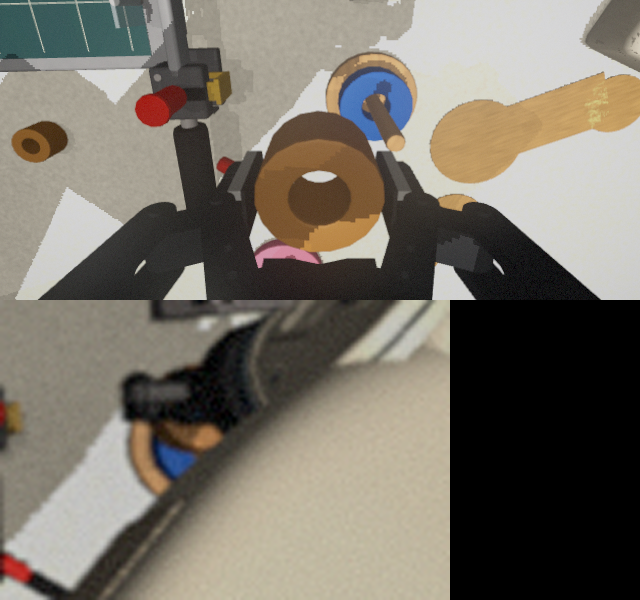

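The wrist view shows the roll level in the pads with its bore centre at (319,297) in full-frame pixels. The dowel tip is at (397,243). The finger just touches nothing.

```bash
python3 - <<'E'
from h import *
s=snap('wrist'); o=ctrl.get_obs(); print(o['tool_pos'])
print('dowel',onz(s,397,243,.118),'bore top',onz(s,319,297,o['tool_pos'][2]+.030))
m=mask(s,lambda h,S,v:(h>3)&(h<22)&(S>80)&(v>40)); n,l,st,ce=cv2.connectedComponentsWithStats(m); 
i=1+np.argmax(st[1:,4]); print(st[i],ce[i])
E
```

```text
[ 0.51001929 -0.32169019  0.16855924]
dowel [ 0.50223854 -0.37479306  0.118     ] bore top [ 0.5127051  -0.32170002  0.19855924]
[  254   153   163   200 15447] [323.77244772 272.7435748 ]
```

```bash
python3 -m creep '-0.032 0.129 0 0 -1; -0.032 0.129 0 0 -1; 0 0 0 0 -1;0 0 0 0 -1;0 0 0 0 -1'; python3 -m creep '0 0 0.1 0 -1; 0 0 0.1 0 -1; 0 0 0.1 0 -1;0 0 0.05 0 -1;0 0 0 0 -1'
python3 - <<'E'
from h import *
s=snap('wrist','w3.png')
E
```

```text
time: 6.55
tool_pos: [0.4992, -0.3743, 0.1683]
tcp_rot: [[0.999, 0.044, -0.0], [0.044, -0.999, 0.0], [-0.0, -0.0, -1.0]]
ft_force: [0.4, -0.1, -1.2]
finger_gap: 0.0556
grasp_force: 42.7
time: 7.18
tool_pos: [0.499, -0.3743, 0.098]
tcp_rot: [[0.999, 0.043, -0.001], [0.043, -0.999, 0.001], [-0.001, -0.001, -1.0]]
ft_force: [0.0, -0.5, -0.2]
finger_gap: 0.0559
grasp_force: 42.7
```

View pics/w3.png

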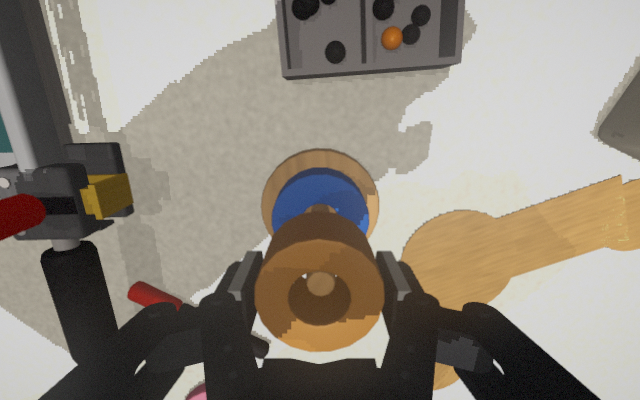

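The dowel tip at (320,283) is inside the bore, with no contact force. I'll lower it, release and check.

```bash
python3 -m creep '0 0 0.1 0 -1; 0 0 0.1 0 -1; 0 0 0.03 0 -1;0 0 0 0 -1;0 0 0 0 -0.2'; python3 -m creep '0 0 0 0 0.2;0 0 0 0 0.6;0 0 0 0 1;0 0 0 0 1;0 0 0 0 1'; python3 -m creep '0 0 -0.1 0 1; 0 0 -0.15 0 1; 0 0 -0.2 0 1;0 0 -0.2 0 1; 0 0 0 0 1'
python3 - <<'E'
from h import *
s=snap('wrist','w4.png')
a=mask(s,lambda h,S,v:((h<6)|(h>172))&(S>130)&(v>60)); n,l,st,ce=cv2.connectedComponentsWithStats(a)
for i in range(1,n):
    if st[i,4]>150: print(st[i],ce[i],onz(s,*ce[i],.095))
E
```

```text
time: 7.85
tool_pos: [0.4995, -0.3752, 0.0534]
tcp_rot: [[0.999, 0.043, 0.001], [0.043, -0.999, -0.001], [0.001, 0.001, -1.0]]
ft_force: [-0.7, -0.5, -0.7]
finger_gap: 0.0555
grasp_force: 42.7
time: 8.48
tool_pos: [0.4991, -0.3748, 0.0523]
tcp_rot: [[0.999, 0.043, 0.0], [0.043, -0.999, 0.0], [0.0, -0.0, -1.0]]
ft_force: [-0.3, -0.6, -0.4]
finger_gap: 0.0854
grasp_force: 0.0
time: 9.1
tool_pos: [0.5001, -0.3757, 0.1857]
tcp_rot: [[0.999, 0.043, 0.004], [0.043, -0.999, -0.004], [0.004, 0.004, -1.0]]
ft_force: [-0.1, 0.1, -0.3]
finger_gap: 0.0853
grasp_force: 0.0
[  71  167   59   37 1461] [ 99.0752909  184.39561944] [ 0.51344324 -0.20813508  0.095     ]
[172 242  37  26 513] [189.69395712 254.12475634] [ 0.45738137 -0.27197165  0.095     ]
```

View pics/w4.png

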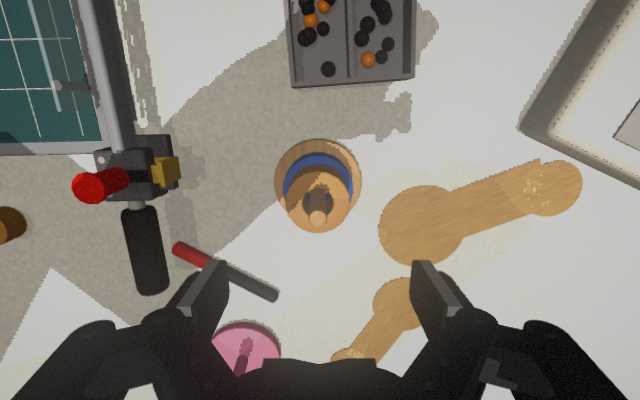

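The brown roll sits on the blue roll, around (318,205), with the dowel through it. The knob cap is at (90,187). I'll move over the knob.

```bash
python3 -m creep '0.02 -0.17 0 0 1; 0.02 -0.17 0 0 1; 0.02 -0.17 0 0 1;0.02 -0.17 0 0 1; 0.02 -0.17 0 0 1'; python3 -m creep '0 0 0 0 0.2;0 0 0 0 0.2;0 0 0 0 0.2'
python3 - <<'E'
from h import *
s=snap('wrist','w5.png')
a=mask(s,lambda h,S,v:((h<6)|(h>172))&(S>130)&(v>60)); n,l,st,ce=cv2.connectedComponentsWithStats(a)
for i in range(1,n):
    if st[i,4]>150: print(st[i],ce[i],onz(s,*ce[i],.103))
rows([.512,-.206,.065])
E
```

```text
time: 9.78
tool_pos: [0.5112, -0.2027, 0.1808]
tcp_rot: [[0.999, 0.043, -0.002], [0.043, -0.999, 0.001], [-0.002, -0.001, -1.0]]
ft_force: [-0.2, -0.6, 0.0]
finger_gap: 0.0851
grasp_force: 0.0
time: 10.15
tool_pos: [0.5116, -0.2049, 0.1817]
tcp_rot: [[0.999, 0.042, -0.001], [0.042, -0.999, 0.0], [-0.001, -0.0, -1.0]]
ft_force: [-0.6, -0.3, -0.1]
finger_gap: 0.0515
grasp_force: 0.0
[304 191  32  37 796] [318.99246231 211.62562814] [ 0.5139648  -0.20486203  0.103     ]
[337 264  24  20 268] [348.25373134 274.10074627] [ 0.46222674 -0.23050869  0.103     ]
tool delta mm [  0.4   1.1 116.8] units [0.002 0.006 0.584]
```

View pics/w5.png

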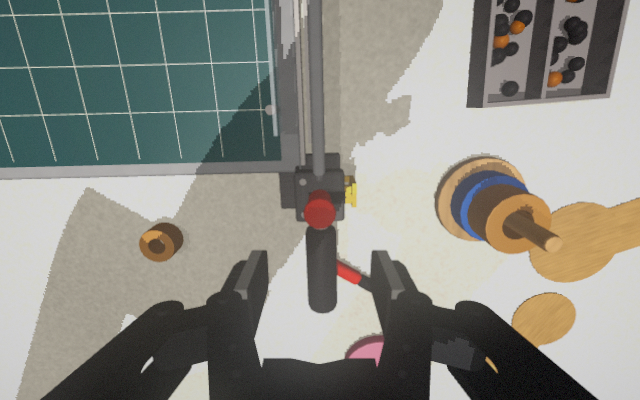

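The knob cap at (320,212) is centred between the fingers. I'll go down and close on it.

```bash
python3 -m creep '0 0.005 0.15 0 0.2; 0 0 0.15 0 0.2; 0 0 0.15 0 0.2;0 0 0.08 0 0.2; 0 0 0.03 0 0.2' 30; python3 -m creep '0 0 0 0 0.2;0 0 0 0 -1;0 0 0 0 -1;0 0 0 0 -1;0 0 0 0 -1';python3 -m creep '0 0 0 0 -1;0 0 0 0 -1'
```

```text
time: 10.82
tool_pos: [0.5113, -0.2055, 0.0692]
tcp_rot: [[0.999, 0.042, -0.001], [0.042, -0.999, 0.001], [-0.001, -0.001, -1.0]]
ft_force: [0.4, 0.3, 0.1]
finger_gap: 0.051
grasp_force: 0.0
time: 11.45
tool_pos: [0.5122, -0.2052, 0.0711]
tcp_rot: [[0.999, 0.043, 0.001], [0.043, -0.999, -0.001], [0.001, 0.001, -1.0]]
ft_force: [-0.2, 0.5, 5.9]
finger_gap: 0.0237
grasp_force: 29.2
time: 11.7
tool_pos: [0.5122, -0.2052, 0.0711]
tcp_rot: [[0.999, 0.043, 0.001], [0.043, -0.999, -0.001], [0.001, 0.001, -1.0]]
ft_force: [-0.3, 0.7, 6.7]
finger_gap: 0.0233
grasp_force: 29.2
```

```bash
python3 -m creep '0 0 0 0 -1;0 0.02 0 0 -1;0 0.025 0 0 -1;0 0.025 0 0 -1;0 0 0 0 -1' 70;python3 -m creep '0 0 0 0 -1;0 0 0 0 -1'
python3 - <<'E'
from h import *
s=snap('wrist'); cv2.imwrite('pics/w6.png',cv2.resize(s['frame'][150:400,180:460],None,fx=2,fy=2))
E
```

```text
time: 12.32
tool_pos: [0.513, -0.2181, 0.0712]
tcp_rot: [[0.999, 0.044, 0.002], [0.044, -0.999, 0.002], [0.002, -0.002, -1.0]]
ft_force: [1.1, 8.4, 9.1]
finger_gap: 0.0219
grasp_force: 68.2
time: 12.58
tool_pos: [0.513, -0.2178, 0.0712]
tcp_rot: [[0.999, 0.044, 0.002], [0.044, -0.999, 0.002], [0.002, -0.002, -1.0]]
ft_force: [0.5, 8.7, 8.5]
finger_gap: 0.0221
grasp_force: 68.2
```

View pics/w6.png

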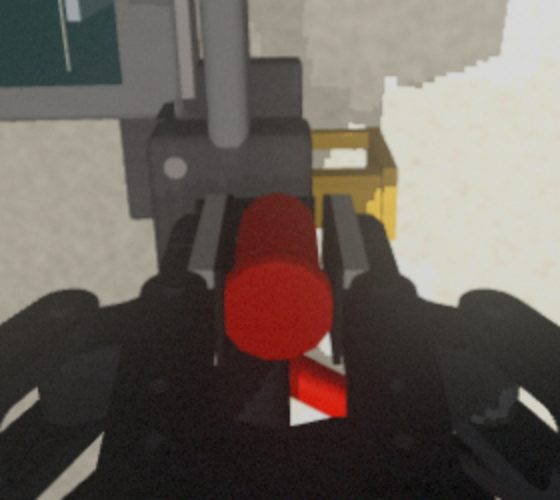

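The knob is gripped and the fork has slid out to the right. The lateral force of about 8.5 N matches the open spring. I'll pull the last bit and lift along the arc.

```bash
python3 -m creep '0 0.007 0 0 -1;0 0 0 0 -1;0.005 0 -0.03 0 -1;0.005 0 -0.03 0 -1;0 0 0 0 -1';python3 -m creep '0.008 0 -0.04 0 -1;0.008 0 -0.04 0 -1;0.01 0 -0.05 0 -1;0.01 0 -0.05 0 -1;0 0 0 0 -1'
```

```text
time: 13.25
tool_pos: [0.5144, -0.2183, 0.0814]
tcp_rot: [[0.999, 0.044, -0.001], [0.044, -0.999, 0.004], [-0.0, -0.004, -1.0]]
ft_force: [5.0, 8.8, -8.9]
finger_gap: 0.0216
grasp_force: 68.8
time: 13.88
tool_pos: [0.5226, -0.2181, 0.1177]
tcp_rot: [[0.999, 0.045, 0.001], [0.045, -0.999, 0.004], [0.001, -0.004, -1.0]]
ft_force: [9.5, 8.7, -11.4]
finger_gap: 0.0218
grasp_force: 68.9
```

```bash
python3 -m creep '0.018 0 -0.06 0 -1;0.018 0 -0.06 0 -1;0.02 0 -0.06 0 -1;0.022 0 -0.06 0 -1;0 0 0 0 -1';python3 -m creep '0 0 0 0 -1;0 0 0 0 -1;0 0 0 0 -1'
python3 - <<'E'
from h import *
s=snap('scene'); t=snap('wrist')
a=cv2.resize(s['frame'][200:350,180:340],(427,400),interpolation=2); cv2.imwrite('pics/w7.png',np.hstack([a,cv2.resize(t['frame'],(373,400))]))
E
```

```text
time: 14.5
tool_pos: [0.5384, -0.2172, 0.1653]
tcp_rot: [[0.999, 0.045, 0.001], [0.045, -0.999, 0.004], [0.001, -0.004, -1.0]]
ft_force: [9.7, 9.4, -14.0]
finger_gap: 0.022
grasp_force: 69.1
time: 14.88
tool_pos: [0.5379, -0.217, 0.1643]
tcp_rot: [[0.999, 0.045, -0.0], [0.045, -0.999, 0.005], [-0.0, -0.005, -1.0]]
ft_force: [10.8, 9.8, -14.5]
finger_gap: 0.022
grasp_force: 69.1
```

View pics/w7.png

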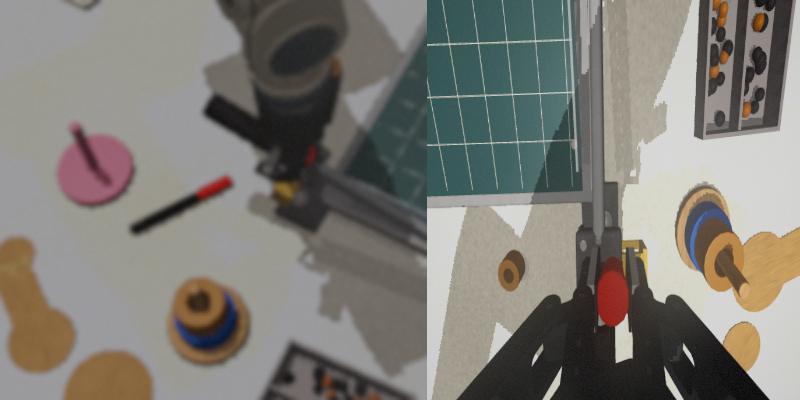

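The lever is up, with the handle end at about scene px (258,239), and the brown roll still sits on the blue one. I'll add some margin and check the handle height numerically.

```bash
python3 -m creep '0.016 0 -0.035 0 -1;0.016 0 -0.035 0 -1;0 0 0 0 -1;0 0 0 0 -1;0 0 0 0 -1'
python3 -m creep '0 0 0 0 -1;0 0 0 0 -1;0 0 0 0 -1'
python3 - <<'E'
from h import *
s=snap('scene'); w=cv2.cvtColor(s['frame'],cv2.COLOR_BGR2GRAY)
m=np.zeros_like(w); m[225:275,245:285]=(w[225:275,245:285]<45); n,l,st,ce=cv2.connectedComponentsWithStats(m)
ys,xs=np.where(m); i=np.argsort(xs)[:12]; u,v=xs[i].mean(),ys[i].mean(); print('tip px',u,v)
o,d=ray(s,u,v); a=np.array([np.cos(.043),np.sin(.043),0]); nrm=np.array([-a[1],a[0],0]); P0=np.array([.513,-.205,0])
p=o+d*(nrm@(P0-o))/(nrm@d); piv=P0+.36*a
print('tip',p,'dist to pivot',(piv-p)@a,'expected at th .25/.3',.479*np.cos([.25,.3]),.05+.479*np.sin([.25,.3]))
x=ctrl.get_obs(); print(x['joint_vel'].round(4))
E
```

```text
time: 15.6
tool_pos: [0.5428, -0.2167, 0.1783]
tcp_rot: [[0.999, 0.045, -0.003], [0.045, -0.999, 0.005], [-0.003, -0.005, -1.0]]
ft_force: [1.2, 9.1, -10.2]
finger_gap: 0.022
grasp_force: 68.7
time: 15.98
tool_pos: [0.5428, -0.2167, 0.1783]
tcp_rot: [[0.999, 0.045, -0.003], [0.045, -0.999, 0.005], [-0.003, -0.005, -1.0]]
ft_force: [3.0, 8.5, -10.3]
finger_gap: 0.022
grasp_force: 68.7
tip px 256.6666666666667 250.33333333333334
tip [ 0.38936819 -0.21031945  0.08377192] dist to pivot 0.48374619572338323 expected at th .25/.3 [0.46410905 0.45760618] [0.1685065  0.19155418]
[ 0.0014 -0.0002  0.0002 -0.001  -0.0008  0.0006]
```

No views are left, so I'll compare predicted tip pixels with the tip seen at about (258,239) before the last raise.

```bash
python3 - <<'E'
from h import *
s=snap('scene'); a=np.array([np.cos(.043),np.sin(.043),0]); piv=np.array([.513,-.205,.05])+.36*a
for th in (.0,.2,.25,.28,.31): print(th, .05+.435*np.sin(th), proj(s,piv-a*.479*np.cos(th)+np.array([0,0,.479*np.sin(th)])).round(1))
w=cv2.cvtColor(s['frame'],cv2.COLOR_BGR2GRAY)
for r in range(226,262,2): print(r,w[r,248:290:2])
E
```

```text
0.0 0.05 [[259.4 256.1]]
0.2 0.13642115889585163 [[257.9 242.6]]
0.25 0.1576207222757175 [[258.3 239.4]]
0.28 0.1702147071253895 [[258.8 237.6]]
0.31 0.1827005068528979 [[259.3 235.8]]
226 [154 154 153 154 127 110 108 108 108 110 108 110 108  97  78  63  64  63
  61  55  53]
228 [154 154 153 155 139 110 108 109 109 110 111 110 111 101  76  71  65  64
  65  65  64]
230 [154 153 155 155 149 113 109 109 112 112 110 112 109 107  69  66  74  72
  68  67  67]
232 [154 155 155 155 153 128  96  91 104 110 110 111 111 111  73  42  59  69
  75  77  78]
234 [155 156 156 155 155 134  53  37  59  92 109 111 111 111  82  34  37  45
  54  58  62]
236 [155 156 155 155 149  89  31  29  29  44  78 101 109 110  93  39  32  34
  38  41  41]
238 [156 155 155 155 130  40  27  28  29  31  32  50  84 107 100  45  31  33
  40  38  39]
240 [155 155 155 155 123  39  19  25  27  30  32  28  34  66  88  47  29  29
  34  39  40]
242 [156 156 155 156 150 118  66  24  22  27  29  31  25  28  38  33  24  31
  29  31  31]
244 [155 156 156 155 156 154 139  97  48  24  27  27  30  25  28  27  27  27
  27  29  31]
246 [156 156 155 155 155 156 155 151 131  77  29  25  29  28  26  29  23  28
  27  29  32]
248 [155 156 155 156 155 155 155 155 155 140  84  36  23  26  30  28  27  27
  27  27  29]
250 [155 156 155 155 155 154 155 154 155 155 138  96  64  31  26  26  29  29
  28  27  27]
252 [156 155 155 155 155 154 155 155 155 155 151 139 121  89  50  28  24  30
  34  29  29]
254 [156 155 155 155 155 156 155 155 155 155 155 154 153 129 103  74  37  41
  55  40  28]
256 [154 156 155 155 155 154 154 155 155 155 155 154 155 150 121 106  91  75
  66  40  29]
258 [155 155 155 155 155 155 155 155 155 155 155 154 154 155 128  92  77  71
  58  34  28]
260 [156 155 154 155 155 154 155 155 155 155 155 155 155 155 129  53  67  72
  46  41  39]
```

The handle end is at row 237–238, so the lever is at about 0.28 rad and the handle at about 0.17 m. The arm is steady, so I'm handing in.

```bash
python3 -c "
from rig import ctrl
print(ctrl.sign_off())"
```

```text
the job is handed in; nothing more can be done
None
```

I handed the job in at about 16 s of the 58 s limit: the brown roll is on the blue roll over the dowel, the latch was pulled open, and the gripper is holding the lever steady with the handle about 12 cm above rest, estimated from the scene camera (the hand-in returned no verdict).

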